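Load the sample carrier so that it holds the stage's presence pin in

ROBOT

A 7-joint arm with a two-finger parallel gripper is mounted at the origin on the work surface. World frame = base frame: x ahead of the robot, y to its left, z up, the work surface at z = 0. Lengths are in m, angles in rad, forces in N, time in s.
With the tool pointing down it reaches from about 0.425 to 0.975 m from the base axis. Payload 16.7 kg.
Tool frame: the origin (TCP) lies between the finger pads; the fingertips stand 17 mm ahead of it and the grasp point (between the pads) lies 2 mm behind it (tip_extent is the distance from the TCP to the fingertips, in m); y points along the fingers, x is the direction in which the jaws open and shut, and the axes are right-handed (so a half turn about y gives the same grasp; the last joint's range is limited). The gripper opens to 85 mm and grips with 20 to 120 N. Pads are 22 mm wide; open, the fingers measure 114 mm over their backs; the gripper's body (76 mm by 85 mm) begins 54 mm behind the grasp point. The pads swing forward as they close: fully open they stand 13 mm farther back than shut.
Start: joints at [-1.369, 0.426, 0.074, 1.606, -0.034, 1.111, -0.067], TCP at [0.233, 0.634, 0.248] pointing down, gripper open.
Joint ranges: [-2.85, 2.85], [-0.5, 2.14], [-1.23, 1.37], [0.21, 2.46], [-1.02, 4.16], [0.16, 2.05], [-2.73, 2.73]. Speed limits (rad/s): [1.89, 1.89, 2.39, 2.39, 3.01, 3.01, 3.01].

INTERFACE

Orientations are given as a unit quaternion [x, y, z, w].
In Python, from rig import observe, get_image, get_calibration, close_job, tip_extent gives the robot as it stands. The module is installed in compiled form; this text tells all that it offers.
- The arm moves only by the tool carry_out, never from a script. Its argument "motion" is text: rows parted by semicolons, each of 7 numbers parted by spaces: the shift along the tool's x, y, z in m, then the turn, a rotation vector about the tool's x, y, z in degrees, then the closure in counts, from 0 (fully open) to 255 (shut). A call has 1 to 12 rows; each row is the pose to reach, as a shift and turn from the pose commanded when the call began, along the tool's axes at that moment; what a row does not reach only later rows make up. A row lasts 1/12 s, in which the tool goes at most 41.7 mm and 7.16 degrees, less where a joint would pass 70% of its speed; a pose out of reach is approached as far as the arm can. A call with a gripper value outside its range is refused whole. The fingers move at their own pace and stop on an object; "force" is the grip in N (left out, the last holds). Time passes only in rows, so rows that repeat a pose let the fingers close. It gives the time, the measured TCP pose, the force and the opening at its end, in the units of the state.
- observe(): the state, without advancing time (a new reading comes with each control period).
- get_image(name): name is "scene" or "top"; returns the picture (384x512x3 uint8, red, green, blue); there is no depth.
- get_calibration(name): a dict with "fx", "fy", "cx", "cy" (pixels), "R" (3x3) and "t" (3): a world point X has camera coordinates R X + t. Camera axes: x right, y down, z forward; pixel columns grow to the right and rows downward; lengths in m; the calibration is good to about 2 mm. A picture is of the moment at which its call begins. get_calibration takes no time and is no camera call.
- close_job(): hands the job in, once; it reports no verdict.
The state is a dict: "t": time; "joint_positions": joint angles; "joint_vel": joint speeds; "joint_torque": joint torques, N m; "eef_pos": TCP position; "orientation": TCP orientation; "force": force on the tool from outside, world axes, zero at the start; "wrist_torque": the same for the moment, N m; "gripper_width": finger opening in m.
Only numpy, scipy, OpenCV 4.12 (cv2) and the standard library are available. Lean on these libraries where they do the work, as an engineer would, in place of code of your own. Each camera call takes 0.05 s, during which the arm holds its last target. There are 200 camera calls.

TASK

Take the large sample carrier (the one that is both long and tall) out of the rack, lay it flat on its broad face on the bare breadboard and let go of it. Then take it again the other way and load it on the sample stage: push the spring pin in with its end, lower it flat onto the pad between pin and steel lip and let go, so that it sits flat and square on the pad and holds the pin pressed by itself. Leave the other carriers and everything else on the board where they are.

Things in the scene. Friction and masses are not known exactly. Their poses are not given: they have to be found in the camera images.
- carrier: The aluminium carrier to load: 110 mm long (x), 56 wide (y), 22 thick (z), 0.3 kg, a round window in both faces. Origin at its centre. Faces and ends are alike: either may be up or at the pin. Starts on a long edge in a rack slot, x level along the slot, y vertical, lower edge 6 mm above the board. Set on the board it stands stably so, and topples flat if its top is pushed 20 mm sideways.
- rack: Dark grey rack, fixed. Base plate 130 mm (x) by 185 mm (y), 6 mm thick; origin at the centre of its underside, z up. Three slots along x, centred at y = -60, 0 and +60 mm, 25 mm wide between cheeks 6 mm thick and 90 mm long whose tops are 31 mm above the board: the large carrier stands 31 mm proud of them.
- short_carrier: Another aluminium carrier in the rack, 80 x 56 x 22 mm, standing on its long edge in another slot (shorter than the one wanted). Origin at its centre. Leave it in place.
- low_carrier: Another aluminium carrier in the rack, 110 x 38 x 22 mm, standing on its long edge in another slot (as long as the one wanted but only 38 mm tall). Origin at its centre. Leave it in place.
- stage: The stage, fixed; origin on the board below the seated carrier's centre, z up, x from pin to lip. Base 6 mm thick, 90 mm wide, x = -104 to 81 mm. Pad 56 mm wide, x = -60 to 55, top 16 mm above the board. Steel lip at x = 55 to 63, 56 mm wide, top 23 mm above the board (7 over the pad). Black switch housing at x = -92 to -62, 44 mm wide, top 48 mm above the board.
- stage_seat (a point): Centre of the carrier's place on the pad's top face (16 mm above the board), marked by a dark 14 mm aperture: the centre of the carrier's lower face belongs here, its long axis along x. Axes as the stage's. The lip's inner face is 55 mm from here in +x, the free pin's tip 50 mm in -x.
- pin (a joint): Spring sensing pin, 8 mm steel plunger pointing out of the housing to the stage's +x, axis 15 mm above the pad, central in y. Value: travel pushed in along -x, 0 free, 0.0065 m at its hard stop; 2 N to start, 4.6 N just before the stop. With the carrier seated against the lip it reads about 0.005; with the pin at its stop there are 1.5 mm between carrier and lip.
- post: Optical post in a round holder, 44 mm foot, 118 mm tall, standing loose; origin at the centre of its underside. Leave it.
- fork: Aluminium clamping fork, about 100 x 30 x 8 mm, lying loose. Leave it.
- wrench: Steel open-end wrench, 160 mm long, lying loose across the near part of the board. Leave it.
- mount: Black mirror mount with a round mirror, 35 x 50 mm foot, 62 mm tall, standing loose. Leave it.
- jar: Small amber glass jar with a black cap, 48 mm in diameter, 60 mm tall, standing loose on the right. Leave it.
Things that resemble listed ones, but are neither listed nor needed, are in the scene too. What is shaped like the carrier but pink or red is not meant.

How it is judged:
By the outcome, as a careful person would: the job done as asked, in the order asked, and still so for the second after the job is handed in, with the robot touching nothing.
It also fails if it takes over 61 s, if anything falls off the work surface, if the arm or the gripper's body presses on something with over 40 N, if the wrist force passes 120 N, or if a joint passes its speed limit or range.

## Working session

There is one attempt and no reset: what is moved stays moved. The work goes in short steps, Python scripts to look and compute and a tool call to move; the robot and the scene stay as the last step left them, time stands still between calls to the robot, and variables do not carry over. Pictures are saved under pics/ and viewed, about 8 in all and at most 12, crops included, and the job is handed in when it is done.

Besides the shell and the picture viewer there is one more tool, called after ">>>" by a JSON object that holds its "fn" and its "kwargs", one argument or row to a line. carry_out: Moves the arm, as the interface text tells. Its arguments: {"type":"object","properties":{"motion":{"type":"string"},"force":{"type":"number"}},"required":["motion"]}

```bash
mkdir -p pics
python3 - <<'E'
from rig import *
import cv2,numpy as np
print(observe())
for n in("scene","top"):
    im=get_image(n); cv2.imwrite(f"pics/{n}0.png",cv2.resize(im[:,:,::-1],(800,600),interpolation=cv2.INTER_CUBIC)); np.save(f"pics/{n}0.npy",im)
    c=get_calibration(n);print(n,{k:np.round(v,4).tolist() for k,v in c.items()}, -np.array(c["R"]).T@c["t"])
E
```

```text
{'t': 0.0, 'joint_positions': array([-1.3685166 ,  0.42672746,  0.07382732,  1.60662916, -0.03411612,
        1.1108206 , -0.06710234]), 'joint_vel': array([ 0.00069736, -0.00026173,  0.00097475, -0.00100275, -0.00051988,
        0.00127886, -0.00118807]), 'joint_torque': array([-7.28140021e-04, -9.49811196e+01,  3.75958711e+00, -4.63506997e+01,
        1.90460397e-02,  9.90211149e-03, -8.86548401e-05]), 'eef_pos': array([0.23245362, 0.63327966, 0.24760313]), 'orientation': array([ 0.5800711 ,  0.40441855, -0.40515633, -0.57949245]), 'force': array([ 0.60337517, -0.38329723, -0.34652528]), 'wrist_torque': array([-0.00783223,  0.01356062,  0.00241409]), 'gripper_width': 0.08543433726107029}
scene {'fx': 369.1031, 'fy': 369.1031, 'cx': 250.6852, 'cy': 186.7728, 'R': [[0.4673, 0.8841, -0.008], [0.6518, -0.3506, -0.6725], [-0.5973, 0.309, -0.7401]], 't': [-0.2043, -0.3614, 1.4985]} [ 1.22611085 -0.4091642   0.86434745]
top {'fx': 404.8414, 'fy': 404.8414, 'cx': 258.3913, 'cy': 185.7909, 'R': [[0.0465, -0.9989, 0.0005], [-0.9777, -0.0456, -0.205], [0.2048, 0.009, -0.9788]], 't': [-0.0603, 0.5646, 0.95]} [ 0.36022292 -0.04308224  1.04557872]
```

View pics/scene0.png

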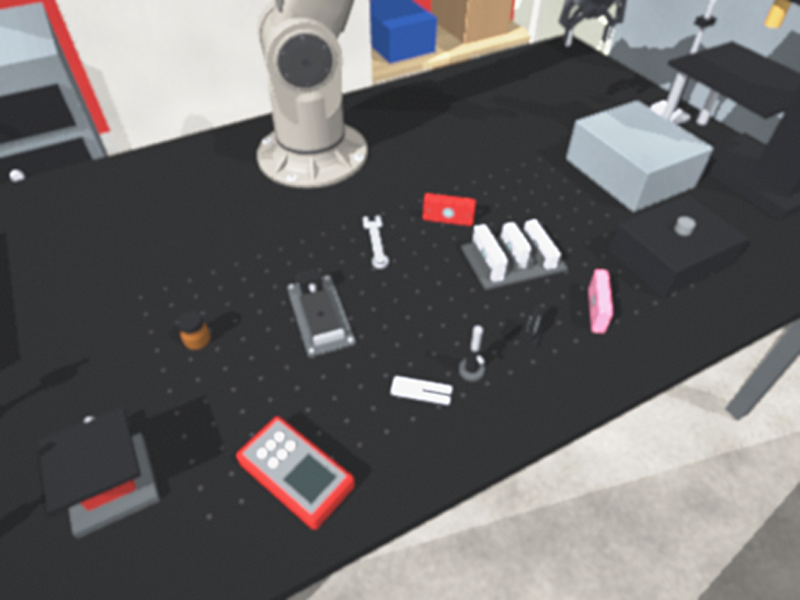

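View pics/top0.png

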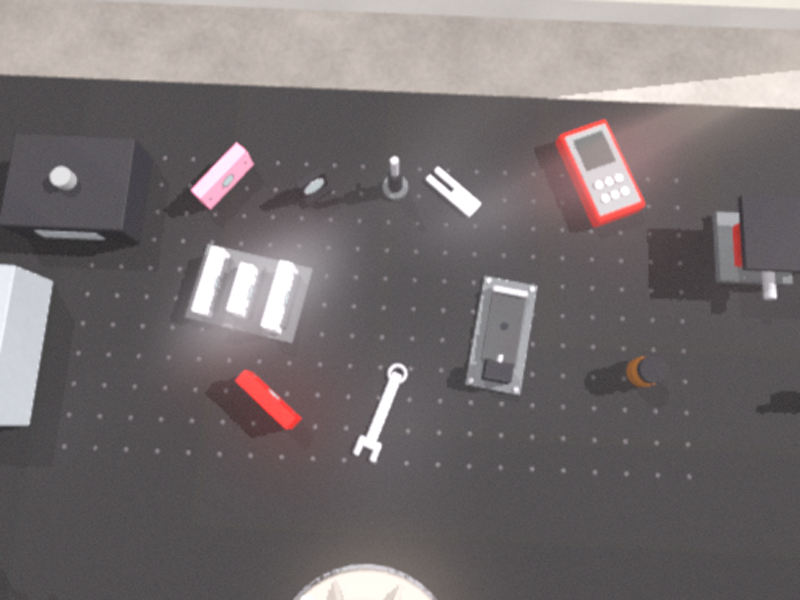

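The scene view shows the rack at about (515,250), with carriers at (488,252), (515,243) and (542,243). Red and pink decoys are at (448,208) and (600,300). The stage is at (320,315), with its housing toward the base. In the top view the carriers are at (208,280), (242,290) short and (280,297); the stage is at (503,335).

The candidates in the top view are the left one (208,280), the short middle one (242,290) and the right one (280,297). I'll check with a close crop.

Run:
```python
import cv2,numpy as np
s=np.load("pics/scene0.npy")[:,:,::-1];t=np.load("pics/top0.npy")[:,:,::-1]
a=cv2.resize(s[125:190,285:375],(800,578)[:1]+(578,),interpolation=cv2.INTER_CUBIC)[:,:]
b=t[150:225,110:210]; c=t[170:260,290:350]
A=cv2.resize(s[130:190,290:370],(400,300),interpolation=cv2.INTER_CUBIC)
B=cv2.resize(b,(400,300),interpolation=cv2.INTER_CUBIC)
C=cv2.resize(s[165:235,175:235],(257,300),interpolation=cv2.INTER_CUBIC)
D=cv2.resize(c,(200,300),interpolation=cv2.INTER_CUBIC)
o=np.zeros((600,800,3),np.uint8);o[:300,:400]=A;o[:300,400:]=B;o[300:,:257]=C;o[300:,400:600]=D
# gamma-stretched: bright for A
bright=np.clip((B.astype(float)-170)*3,0,255);o[300:450,600:800]=cv2.resize(bright,(200,150)).astype(np.uint8)
cv2.imwrite("pics/crop1.png",o)
```

```text
(no output)
```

View pics/crop1.png

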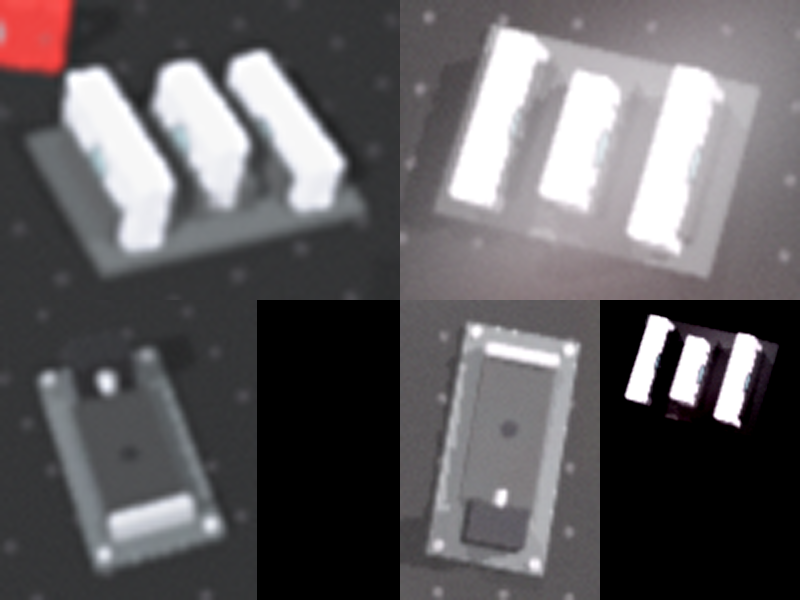

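```bash
cat > h.py <<'E'
import numpy as np,cv2
from rig import *
C={n:get_calibration(n) for n in("scene","top")}
def ray(n,p):
    c=C[n];R=np.array(c["R"]);d=R.T@[(p[0]-c["cx"])/c["fx"],(p[1]-c["cy"])/c["fy"],1];return -R.T@np.array(c["t"]),d/np.linalg.norm(d)
def plane(n,p,z):
    o,d=ray(n,p);return o+d*(z-o[2])/d[2]
def tri(ps,pt):
    (o1,a),(o2,b)=ray("scene",ps),ray("top",pt);k=np.linalg.lstsq(np.c_[a,-b],o2-o1,rcond=None)[0]
    p,q=o1+a*k[0],o2+b*k[1];return (p+q)/2,np.linalg.norm(p-q)
def proj(n,X):
    c=C[n];q=np.array(c["R"])@X+c["t"];return np.array([c["fx"]*q[0]/q[2]+c["cx"],c["fy"]*q[1]/q[2]+c["cy"]])
E
python3 - <<'E'
from h import *
np.set_printoptions(precision=4,suppress=True)
B=lambda x,y:(110+(x-399.5)/4-.5+.125,150+y/4-.375)
A=lambda x,y:(290+x/5-.4,130+y/5-.4)
Cc=lambda x,y:(175+x/4.283-.4,165+(y-300)/4.283-.4)
D=lambda x,y:(290+(x-400)/3.333-.35,170+(y-300)/3.333-.35)
print("rack top");P=[plane("top",B(*p),.006) for p in[(490,25),(757,88),(708,277),(436,210)]]
for p in P:print(p)
c=sum(P)/4;print("centre",c,[np.linalg.norm(P[i]-P[(i+1)%4]) for i in range(4)])
v=P[1]-P[0]+P[2]-P[3];print("yaw rack y-axis:",np.degrees(np.arctan2(-v[0],v[1]))) 
w=P[0]-P[3]+P[1]-P[2];print("yaw x",np.degrees(np.arctan2(w[1],w[0])))
print("rack scene",*[plane("scene",A(*p),.006) for p in[(28,140),(105,277),(365,215)]])
print("rack tri",tri(A(105,277),B(757,88)),tri(A(28,140),B(708,277)))
print("carrier +x+y",tri(A(172,185),B(678,67)),"-x+y",tri(A(102,68),B(630,235)))
print("ap",tri(Cc(129,454),D(509,429)))
S=[plane("top",D(*p),.006) for p in[(465,322),(580,342),(545,575),(428,550)]]
print("stage",*S,[np.linalg.norm(S[i]-S[(i+1)%4]) for i in range(4)])
w=S[0]-S[3]+S[1]-S[2];print("yaw x",np.degrees(np.arctan2(w[1],w[0])));c=sum(S)/4;w/=np.linalg.norm(w);print("seat",c+.0115*w,plane("top",D(509,429),.016),plane("scene",Cc(129,454),.016))
print("lip tops",tri(Cc(110,530),D(486,345)),tri(Cc(192,502),D(560,355)))
# carrier sillhouette from white mask
for n,(r,cc) in{"top":((150,225),(110,210)),"scene":((130,190),(290,370))}.items():
    im=np.load(f"pics/{n}0.npy")[r[0]:r[1],cc[0]:cc[1]].min(2)
    m=(im>(225 if n=="top" else 170)).astype(np.uint8)
    for k in cv2.findContours(m,0,2)[0]:
        if cv2.contourArea(k)>30:
            k=k+[cc[0],r[0]];print(n,cv2.minAreaRect(k),cv2.approxPolyDP(k,1.3,True)[:,0].tolist())
E
```

```text
rack top
[0.6435 0.306  0.006 ]
[0.6087 0.125  0.006 ]
[0.4821 0.147  0.006 ]
[0.5175 0.3273 0.006 ]
centre [0.563  0.2263 0.006 ] [np.float64(0.18426109154556017), np.float64(0.12848402668752162), np.float64(0.1837331677294039), np.float64(0.1277652662426537)]
yaw rack y-axis: 169.00065710362173
yaw x -9.720441046315388
rack scene [0.4868 0.1441 0.006 ] [0.6161 0.119  0.006 ] [0.6504 0.2981 0.006 ]
rack tri (array([ 0.6102,  0.1254, -0.0026]), np.float64(0.002182941135131935)) (array([0.4825, 0.1476, 0.001 ]), np.float64(0.00064414457949289))
carrier +x+y (array([0.6077, 0.1675, 0.0574]), np.float64(0.00013005420432723124)) -x+y (array([0.4994, 0.1873, 0.0617]), np.float64(0.0012435946461759016))
ap (array([ 0.5242, -0.2016,  0.0141]), np.float64(0.001750638259030146))
stage [ 0.6097 -0.166   0.006 ] [ 0.5977 -0.257   0.006 ] [ 0.4148 -0.231   0.006 ] [ 0.4295 -0.1415  0.006 ] [np.float64(0.09172942493618029), np.float64(0.18476881116952149), np.float64(0.0906586551138104), np.float64(0.18183957092167027)]
yaw x -7.922358947144009
seat [ 0.5243 -0.2005  0.006 ] [ 0.5242 -0.2005  0.0
[... 741 characters left out ...]
, [124, 199], [133, 199], [137, 179], [140, 175], [142, 166], [146, 164]]
scene ((313.98138427734375, 161.05020141601562), (38.483741760253906, 14.090503692626953), 65.37643432617188) [[305, 144], [303, 146], [303, 154], [309, 160], [311, 167], [315, 172], [314, 178], [321, 179], [324, 166], [310, 144]]
scene ((330.8194885253906, 155.83030700683594), (30.04208755493164, 12.377340316772461), 57.2647705078125) [[323, 143], [321, 152], [326, 156], [330, 166], [335, 171], [339, 158], [328, 142]]
scene ((347.5081787109375, 155.4739990234375), (34.46116638183594, 12.566375732421875), 62.44719314575195) [[338, 141], [336, 147], [344, 155], [349, 165], [348, 170], [355, 171], [358, 162], [343, 141]]
```

The large carrier is the left one in the scene view, which is the right one in the top view (280,297). It is clearly as long as the other long one and taller. The two-view corners give its top at 0.06 m, length 110 mm, centre (0.5515, 0.1668) and yaw −10.4°. The seat is at (0.5245, −0.201), z≈0.014–0.016, with stage yaw about −8°.

```bash
cat >> h.py <<'E'
from scipy.spatial.transform import Rotation as Ro
np.set_printoptions(precision=4,suppress=True)
def to(x,y,z,jaw):
    s=observe();R=Ro.from_quat(s["orientation"]).as_matrix()
    a=np.radians(jaw);X=np.array([np.cos(a),np.sin(a),0]);Y=np.array([0,0,-1.]);T=np.c_[X,Y,np.cross(X,Y)]
    print("t",round(s["t"],2),"at",s["eef_pos"],"jaw",np.degrees(np.arctan2(R[1,0],R[0,0])),"w",s["gripper_width"])
    print("shift",R.T@(np.array([x,y,z])-s["eef_pos"]),"turn",np.degrees(Ro.from_matrix(R.T@T).as_rotvec()))
E
python3 - <<'E'
from h import *
to(.5515,.1668,.30,79.6)
for p in[(380,365),(395,362),(405,375),(362,440),(435,170),(395,195),(50,270),(30,425)]:print(p,plane("top",np.array(p)*.64,.0))
E
```

```text
t 0.1 at [0.2325 0.6333 0.2477] jaw 69.8435166660423 w 0.08490223992600338
shift [-0.3281 -0.0519 -0.4602] turn [-0.0015 -9.7565 -0.0685]
(380, 365) [ 0.4516 -0.0002  0.    ]
(395, 362) [ 0.4577 -0.0247  0.    ]
(405, 375) [ 0.4371 -0.0422  0.    ]
(362, 440) [0.3301 0.0222 0.    ]
(435, 170) [ 0.7976 -0.0784  0.    ]
(395, 195) [ 0.748  -0.0104  0.    ]
(50, 270) [0.5863 0.5688 0.    ]
(30, 425) [0.3287 0.5596 0.    ]
```

>>> {"fn": "carry_out", "kwargs": {
  "motion": "0 -0.04 0 0 0 0 0; 0 -0.08 0 0 0 0 60; -0.02 -0.08 -0.03 0 0 0 120; -0.04 -0.08 -0.06 0 -2 0 120; -0.06 -0.08 -0.09 0 -5 0 120; -0.08 -0.08 -0.12 0 -8 0 120; -0.11 -0.08 -0.155 0 -9.8 0 120; -0.135 -0.08 -0.19 0 -9.8 0 120; -0.16 -0.08 -0.225 0 -9.8 0 120; -0.185 -0.08 -0.26 0 -9.8 0 120; -0.21 -0.08 -0.295 0 -9.8 0 120; -0.23 -0.08 -0.325 0 -9.8 0 120"
}}

```text
t: 1.1
eef_pos: [0.4565, 0.307, 0.3283]
orientation: [-0.543, -0.453, 0.453, 0.543]
force: [0.9, 0.8, 0.2]
gripper_width: 0.0452
```

Run:
```python
from h import *
to(.5515,.1668,.30,79.6)
to(.5515,.1668,.11,79.6)
```

```text
t 1.1 at [0.4565 0.307  0.3283] jaw 79.64383949771101 w 0.04519412267567527
shift [-0.1209  0.0283 -0.1186] turn [-0.0116  0.0438  0.0034]
t 1.1 at [0.4565 0.307  0.3283] jaw 79.64383949771101 w 0.04519412267567527
shift [-0.1209  0.2183 -0.1187] turn [-0.0116  0.0438  0.0034]
```

>>> {"fn": "carry_out", "kwargs": {
  "motion": "-0.028 0 -0.028 0 0 0 120; -0.056 0 -0.055 0 0 0 120; -0.085 0.02 -0.083 0 0 0 120; -0.11 0.04 -0.108 0 0 0 120; -0.121 0.08 -0.119 0 0 0 120; -0.121 0.12 -0.119 0 0 0 120; -0.121 0.16 -0.119 0 0 0 120; -0.121 0.2 -0.119 0 0 0 120; -0.121 0.218 -0.119 0 0 0 120; -0.121 0.218 -0.119 0 0 0 120"
}}

```text
t: 1.93
eef_pos: [0.5487, 0.1676, 0.1059]
orientation: [-0.543, -0.45, 0.455, 0.544]
force: [-1.4, -0.1, 0.6]
gripper_width: 0.0454
```

Run:
```python
from h import *
to(.5515,.1668,.053,79.6)
s=get_image("scene")[:,:,::-1];t=get_image("top")[:,:,::-1]
o=np.hstack([cv2.resize(s[110:195,280:365],(400,400),interpolation=2),cv2.resize(t[140:225,125:210],(400,400),interpolation=2)])
cv2.imwrite("pics/c2.png",o)
```

```text
t 1.93 at [0.5487 0.1676 0.1059] jaw 79.64017260895068 w 0.0454433275623846
shift [-0.0001  0.0529 -0.0032] turn [-0.331   0.0394 -0.2576]
```

View pics/c2.png

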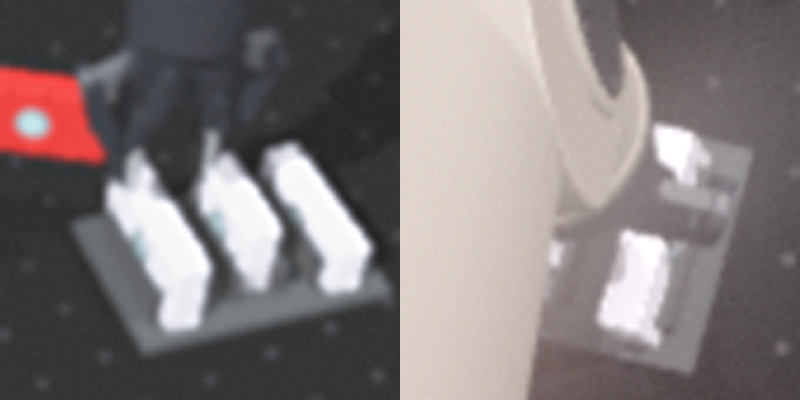

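The fingers straddle the large carrier: the −y finger is right of it at (690,195) in the top crop, and the tips are at (130,160) and (210,150) in the scene crop. Descending.

>>> {"fn": "carry_out", "kwargs": {
  "motion": "0 0.02 -0.003 0 0 0 120; 0 0.04 -0.003 0 0 0 120; 0 0.053 -0.003 0 0 0 120; 0 0.053 -0.003 0 0 0 120; 0 0.053 -0.003 0 0 0 160; 0 0.053 -0.003 0 0 0 200; 0 0.053 -0.003 0 0 0 230; 0 0.053 -0.003 0 0 0 230; 0 0.053 -0.003 0 0 0 230",
  "force": 40
}}

```text
t: 2.78
eef_pos: [0.555, 0.1684, 0.0588]
orientation: [0.543, 0.453, -0.452, -0.543]
force: [-1.4, -1.0, 8.2]
gripper_width: 0.0211
```

Run:
```python
from h import *
to(.5515,.1668,.15,79.6);print(observe()["force"])
```

```text
t 2.78 at [0.555  0.1684 0.0588] jaw 79.63340198175968 w 0.021072447477552193
shift [-0.0021 -0.0912  0.003 ] turn [0.0913 0.0333 0.0706]
[-1.4104 -1.0455  8.2029]
```

>>> {"fn": "carry_out", "kwargs": {
  "motion": "0 -0.01 0 0 0 0 230; 0 -0.03 0 0 0 0 230; 0 -0.06 0 0 0 0 230; 0 -0.075 0 0 0 0 230; 0 -0.075 0 0 0 0 230; -0.025 -0.075 -0.009 0 0 0 230; -0.055 -0.075 -0.02 0 0 0 230; -0.09 -0.075 -0.032 0 0 0 230; -0.125 -0.075 -0.044 0 0 0 230; -0.151 -0.075 -0.053 0 0 0 230; -0.151 -0.075 -0.053 0 0 0 230; -0.151 -0.05 -0.053 0 0 0 230"
}}

```text
t: 3.78
eef_pos: [0.5816, 0.0077, 0.1107]
orientation: [0.545, 0.453, -0.45, -0.543]
force: [2.4, 0.8, -3.2]
gripper_width: 0.021
```

Run:
```python
from h import *
to(.58,.01,.056,79.6);print(observe()["force"])
s=get_image("scene")[:,:,::-1];t=get_image("top")[:,:,::-1]
o=np.hstack([cv2.resize(s[100:240,220:360],(400,400),interpolation=2),cv2.resize(t[120:260,160:300],(400,400),interpolation=2)])
cv2.imwrite("pics/c3.png",o)
```

```text
t 3.78 at [0.5816 0.0077 0.1107] jaw 79.41391285449758 w 0.0210474619752093
shift [0.0019 0.0547 0.0023] turn [ 0.3273 -0.1863  0.0894]
[ 2.4479  0.8236 -3.2491]
```

View pics/c3.png

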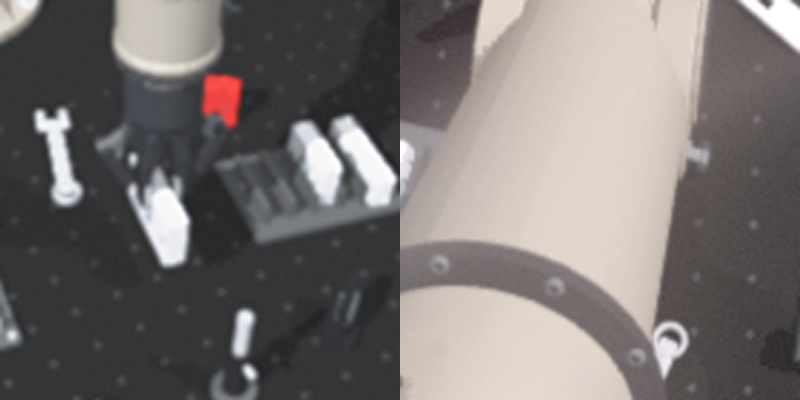

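The carrier is held at (165,225) in the scene crop. Its slot is empty, and the other two carriers are still in the rack. Setting it down.

>>> {"fn": "carry_out", "kwargs": {
  "motion": "0 0.02 0 0 0 0 230; 0 0.035 0 0 0 0 230; 0 0.044 0 0 0 0 230; 0 0.049 0 0 0 0 230; 0 0.049 0 0 0 0 230; 0 0.049 0 0 0 0 230; 0 0.049 0 0 0 0 230"
}}

```text
t: 4.47
eef_pos: [0.5797, 0.0102, 0.0592]
orientation: [0.543, 0.453, -0.453, -0.543]
force: [-0.2, -0.2, -3.1]
gripper_width: 0.0211
```

Run:
```python
from h import *
to(.58,.01,.053,79.6);print(observe()["force"])
```

```text
t 4.47 at [0.5797 0.0102 0.0592] jaw 79.64386973416248 w 0.021071808651117473
shift [-0.0001  0.0062 -0.0003] turn [0.0515 0.0439 0.0177]
[-0.1954 -0.231  -3.1389]
```

>>> {"fn": "carry_out", "kwargs": {
  "motion": "0 0.002 0 0 0 0 230; 0 0.004 0 0 0 0 230; 0 0.0055 0 0 0 0 230; 0 0.0065 0 0 0 0 230; 0 0.0065 0 0 0 0 230; 0 0.0065 0 0 0 0 230"
}}

```text
t: 4.97
eef_pos: [0.5793, 0.0099, 0.0527]
orientation: [-0.543, -0.453, 0.452, 0.543]
force: [-6.7, -0.3, 16.4]
gripper_width: 0.021
```

>>> {"fn": "carry_out", "kwargs": {
  "motion": "0 0 0 0 0 0 120; 0 0 0 0 0 0 120; 0 0 0 0 0 0 120; 0 -0.005 0 0 0 0 120; 0 -0.025 0 0 0 0 120; 0 -0.055 0 0 0 0 120; 0 -0.065 0 0 0 0 255; 0.02 -0.065 0 0 0 0 255; 0.045 -0.065 0 0 0 0 255; 0.045 -0.065 0 0 0 0 255; 0.045 -0.065 0 0 0 0 255"
}}

```text
t: 5.88
eef_pos: [0.5874, 0.0559, 0.1169]
orientation: [-0.542, -0.454, 0.453, 0.543]
force: [-0.8, -0.4, 0.5]
gripper_width: -0.0002
```

Run:
```python
from h import *
to(.5793+.008,.0099+.044,.061,79.6);print(observe()["force"],tip_extent)
s=get_image("scene")[:,:,::-1]
cv2.imwrite("pics/c4.png",cv2.resize(s[110:230,230:350],(400,400),interpolation=2))
```

```text
t 5.88 at [0.5874 0.0559 0.1169] jaw 79.78285084479437 w -0.0001704938047626814
shift [-0.002   0.0559 -0.0002] turn [0.004  0.1829 0.0227]
[-0.7894 -0.446   0.5243] 0.017
```

View pics/c4.png

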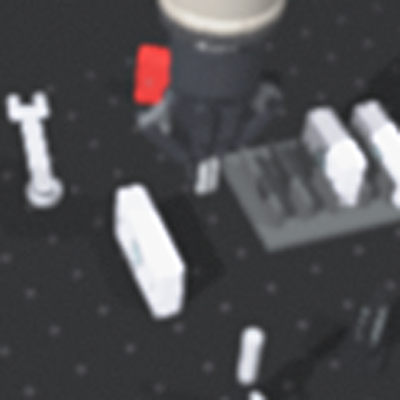

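The carrier stands alone on the board at (150,250), and the closed fingers are clear on its +y side at (205,175). Toppling it toward −y.

>>> {"fn": "carry_out", "kwargs": {
  "motion": "0 0.03 0 0 0 0 255; 0 0.054 0 0 0 0 255; 0 0.056 0 0 0 0 255; -0.012 0.056 0 0 0 0 255; -0.02 0.056 0 0 0 0 255; -0.028 0.056 0 0 0 0 255; -0.035 0.056 0 0 0 0 255; -0.042 0.056 0 0 0 0 255; -0.048 0.056 0 0 0 0 255; -0.048 0.056 0 0 0 0 255; -0.045 0.02 0 0 0 0 120; 0.01 -0.02 0 0 0 0 0"
}}

```text
t: 6.93
eef_pos: [0.5843, 0.0373, 0.1224]
orientation: [0.545, 0.45, -0.452, -0.544]
force: [2.2, -2.1, 0.2]
gripper_width: 0.0233
```

>>> {"fn": "carry_out", "kwargs": {
  "motion": "0 -0.04 0.03 0 0 0 0; 0.03 -0.08 0.05 0 0 0 0; 0.06 -0.1 0.05 0 0 0 0; 0.09 -0.1 0.05 0 0 0 0; 0.09 -0.1 0.05 0 0 0 0"
}}

```text
t: 7.35
eef_pos: [0.5531, 0.1491, 0.2242]
orientation: [-0.541, -0.457, 0.453, 0.542]
force: [-0.8, 1.9, 0.2]
gripper_width: 0.0831
```

Run:
```python
from h import *
print(observe())
s=get_image("scene")[:,:,::-1];t=get_image("top")[:,:,::-1]
np.save("pics/s5.npy",s);np.save("pics/t5.npy",t)
o=np.hstack([cv2.resize(s[130:250,200:320],(400,400),interpolation=2),cv2.resize(t[120:240,200:320],(400,400),interpolation=2)])
cv2.imwrite("pics/c5.png",o)
```

```text
{'t': 7.35, 'joint_positions': array([-0.6544,  0.2897,  0.3399,  1.8837, -0.1185,  0.9816,  1.1358]), 'joint_vel': array([ 0.0539,  0.0238,  0.0462,  0.0746,  0.0086, -0.0348,  0.1063]), 'joint_torque': array([  2.6038, -77.352 ,  10.8666, -43.8455,   0.9658,   1.3994,
        -2.451 ]), 'eef_pos': array([0.5531, 0.1491, 0.2242]), 'orientation': array([-0.541 , -0.4572,  0.4527,  0.5416]), 'force': array([-0.7751,  1.8506,  0.1754]), 'wrist_torque': array([0.0704, 0.0465, 0.0094]), 'gripper_width': 0.0831490792850248}
```

View pics/c5.png

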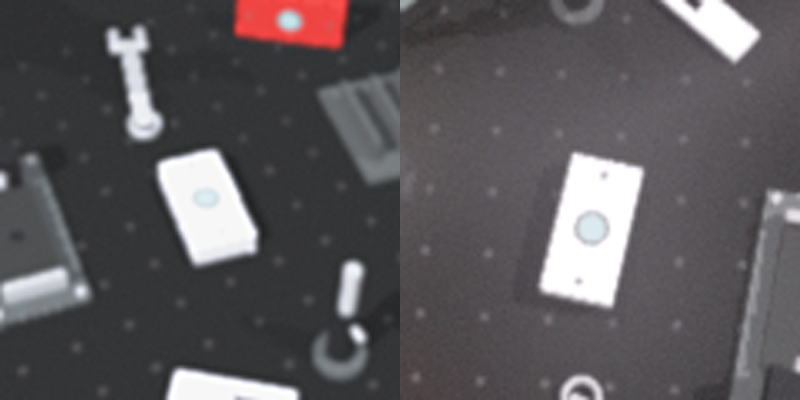

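The carrier lies flat, at (205,205) in the scene crop and (592,228) in the top crop with its window visible. Next I'll measure it and refine the stage from the same pictures.

Run:
```python
from h import *
s=np.load("pics/s5.npy");t=np.load("pics/t5.npy")
def blobs(im,box,th,inv=False,lo=8,hi=4000):
    y0,y1,x0,x1=box;g=cv2.resize(im[y0:y1,x0:x1].min(2),None,fx=8,fy=8,interpolation=cv2.INTER_CUBIC)
    m=((g<th) if inv else (g>th)).astype(np.uint8);r=[]
    for k in cv2.findContours(m,cv2.RETR_EXTERNAL if 0 else cv2.RETR_LIST,2)[0]:
        if lo*64<cv2.contourArea(k)<hi*64:
            M=cv2.moments(k);f=lambda p:(np.array(p)+.5)/8-.5+[x0,y0]
            b=cv2.boxPoints(cv2.minAreaRect(k));r.append((f((M["m10"]/M["m00"],M["m01"]/M["m00"])),cv2.contourArea(k)/64,f(b)))
    return r
for n,im,box,th in(("top",t,(160,215,235,280),150),("scene",s,(170,215,240,285),130)):
    for c,a,b in blobs(im,box,th):print(n,"carrier/window",c,a,plane(n,c,.022)[:2]);print([plane(n,p,.022)[:2].tolist() for p in b] if a>200 and n=="top" else "")
print("aperture/pin/lip")
for n,im,box in(("top",t,(170,260,300,350)),("scene",s,(165,240,175,230))):
    for c,a,b in blobs(im,box,190,lo=3):print(n,"bright",c,a,plane(n,c,.023)[:2],[np.round(plane(n,p,.023)[:2],4).tolist() for p in b])
for n,im,cc in(("top",t,(322.7,208.7)),("scene",s,(205,201))):
    x,y=map(int,cc);print(n,im[y-5:y+6,x-5:x+6].min(2).astype(int))
```

```text
top carrier/window [257.0331 188.4984] 979.140625 [ 0.5672 -0.0305]
[[0.5170061350735329, 0.008956772405232044], [0.6304470420450052, -0.010886122710934455], [0.618932903548798, -0.07042020870414106], [0.5060461288298019, -0.04933570690740967]]
scene carrier/window [261.6233 191.6339] 692.640625 [ 0.5797 -0.0374]

scene carrier/window [242.7008 170.3581] 10.21875 [ 0.471  -0.0467]

aperture/pin/lip
top bright [329.9986 248.8129] 4.203125 [ 0.4218 -0.2199] [[0.4242, -0.217], [0.4244, -0.2229], [0.4192, -0.2229], [0.4189, -0.217]]
top bright [319.9777 228.7519] 7.4765625 [ 0.4708 -0.1942] [[0.466, -0.1903], [0.4764, -0.1925], [0.4755, -0.198], [0.4651, -0.1958]]
top bright [340.3345 184.4167] 6.5234375 [ 0.5877 -0.2449] [[0.5876, -0.2396], [0.5931, -0.2447], [0.5879, -0.25], [0.5824, -0.2449]]
top bright [326.4759 185.7246] 61.53125 [ 0.5826 -0.2092] [[0.5827, -0.1806], [0.5912, -0.182], [0.5827, -0.2377], [0.5742, -0.2361]]
top bright [312.4947 178.9223] 5.9296875 [ 0.5989 -0.1728] [[0.5987, -0.1678], [0.6042, -0.1729], [0.5996, -0.1777], [0.5941, -0.1726]]
scene bright [198.86   223.
[... 744 characters left out ...]
8  85  94  97]
 [ 97  98  95  80  74  74  73  73  84  94  92]
 [ 98  97  95  81  74  71  75  77  87  97  96]
 [ 99  97 100  86  74  69  75  85  94  97  99]
 [ 99  96  97  94  89  87  88  96  98  97  96]
 [ 98  98 101  98  96  96  95  94  99 100  98]
 [ 99  98  95 100  95  97  96  99  97  98  97]]
scene [[80 81 80 81 79 81 80 79 80 81 79]
 [80 79 80 81 80 80 81 81 79 80 80]
 [81 80 81 78 78 77 78 80 80 81 82]
 [80 80 78 72 70 68 70 76 80 80 80]
 [80 80 76 67 60 60 65 72 79 80 80]
 [81 80 75 67 61 61 64 72 78 79 81]
 [79 80 78 73 72 68 71 77 78 79 80]
 [80 81 79 78 77 77 78 79 80 80 79]
 [80 80 79 80 79 79 80 80 81 79 82]
 [80 79 80 81 80 81 80 80 80 81 80]
 [81 80 80 80 79 80 81 81 80 80 79]]
```

Run:
```python
from h import *
print("window",tri((200+205/3.333-.35,130+198/3.333-.35),(200+192/3.333-.35,120+228/3.333-.35)))
print("seat",tri((204.9,200.6),(322.4,208.4)),plane("top",(322.4,208.4),.016))
to(.568,-.0305,.021,79.8)
```

```text
window (array([ 0.5684, -0.0318,  0.0199]), np.float64(0.0017446424857308481))
seat (array([ 0.5243, -0.2014,  0.0138]), np.float64(0.0010579246485235509)) [ 0.5241 -0.2006  0.016 ]
t 7.45 at [0.5522 0.1428 0.2217] jaw 79.84936977436836 w 0.08513017184967128
shift [-0.1679  0.2006 -0.046 ] turn [0.0336 0.0494 0.0446]
```

Two-view heights check out: carrier top 0.020 against 0.022, seat 0.014 against 0.016. Going to the wide-way grasp.

>>> {"fn": "carry_out", "kwargs": {
  "motion": "-0.035 0 -0.01 0 0 0 0; -0.07 0 -0.02 0 0 0 0; -0.105 0 -0.03 0 0 0 0; -0.14 0.01 -0.04 0 0 0 0; -0.168 0.03 -0.046 0 0 0 0; -0.168 0.07 -0.046 0 0 0 0; -0.168 0.11 -0.046 0 0 0 0; -0.168 0.145 -0.046 0 0 0 0; -0.168 0.17 -0.046 0 0 0 0; -0.168 0.18 -0.046 0 0 0 0; -0.168 0.18 -0.046 0 0 0 0; -0.168 0.18 -0.046 0 0 0 0"
}}

```text
t: 8.45
eef_pos: [0.5673, -0.0336, 0.0418]
orientation: [0.543, 0.452, -0.453, -0.543]
force: [0.3, 0.2, 0.4]
gripper_width: 0.0856
```

Run:
```python
from h import *
to(.568,-.0305,.021,79.8);print(observe()["force"])
```

```text
t 8.45 at [ 0.5673 -0.0336  0.0418] jaw 79.58730183884451 w 0.08555008424043091
shift [ 0.0032  0.0208 -0.0001] turn [-0.0196 -0.2127 -0.0292]
[0.3202 0.1722 0.411 ]
```

>>> {"fn": "carry_out", "kwargs": {
  "motion": "0.002 0.01 0 0 0 0 0; 0.003 0.018 0 0 0 0 0; 0.003 0.02 0 0 0 0 0; 0.003 0.02 0 0 0 0 0; 0.003 0.02 0 0 0 0 60; 0.003 0.02 0 0 0 0 120; 0.003 0.02 0 0 0 0 160; 0.003 0.02 0 0 0 0 160; 0.003 0.02 0 0 0 0 160",
  "force": 50
}}

```text
t: 9.2
eef_pos: [0.5681, -0.0299, 0.022]
orientation: [0.543, 0.453, -0.453, -0.543]
force: [-2.0, 0.4, 8.8]
gripper_width: 0.0544
```

Run:
```python
from h import *
# target pre-place: carrier centre +8 mm in stage x, high
to(.5243+.015*.989,-.2003-.015*.1478,.12,81.5);print(observe()["force"])
```

```text
t 9.2 at [ 0.5681 -0.0299  0.022 ] jaw 79.63103145406323 w 0.054402659870141326
shift [-0.175  -0.0981 -0.0027] turn [ 0.0316 -1.869   0.0134]
[-2.0412  0.3797  8.8374]
```

>>> {"fn": "carry_out", "kwargs": {
  "motion": "0 -0.01 0 0 0 0 160; 0 -0.03 0 0 0 0 160; 0 -0.06 0 0 0 0 160; -0.015 -0.09 0 0 0 0 160; -0.04 -0.098 0 0 -1 0 160; -0.07 -0.098 0 0 -1.9 0 160; -0.1 -0.098 0 0 -1.9 0 160; -0.13 -0.098 -0.002 0 -1.9 0 160; -0.155 -0.098 -0.003 0 -1.9 0 160; -0.17 -0.098 -0.003 0 -1.9 0 160; -0.175 -0.098 -0.003 0 -1.9 0 160; -0.175 -0.098 -0.003 0 -1.9 0 160"
}}

```text
t: 10.2
eef_pos: [0.5388, -0.204, 0.1199]
orientation: [0.536, 0.461, -0.461, -0.536]
force: [-0.3, 0.2, -2.9]
gripper_width: 0.0546
```

>>> {"fn": "carry_out", "kwargs": {
  "motion": "0 0.03 0 0 0 0 160; 0 0.045 0 0 0 0 160; 0 0.045 0 0 0 0 160; 0 0.045 0 0 0 0 160; 0 0.045 0 0 0 0 160"
}}

```text
t: 10.62
eef_pos: [0.54, -0.202, 0.0753]
orientation: [0.536, 0.462, -0.462, -0.535]
force: [0.1, -0.7, -2.0]
gripper_width: 0.0544
```

Run:
```python
from h import *
to(.5243+.015*.989,-.2003-.015*.1478,.05,81.5);print(observe()["force"],observe()["wrist_torque"])
s=get_image("scene")[:,:,::-1];t=get_image("top")[:,:,::-1]
np.save("pics/s6.npy",s);np.save("pics/t6.npy",t)
o=np.hstack([cv2.resize(s[140:240,155:255],(400,400),interpolation=2),cv2.resize(t[150:270,270:390],(400,400),interpolation=2)])
cv2.imwrite("pics/c6.png",o)
```

```text
t 10.62 at [ 0.54   -0.202   0.0753] jaw 81.58621642280379 w 0.0543607578924431
shift [-0.0006  0.0253  0.0008] turn [0.0431 0.0862 0.0015]
[ 0.0763 -0.6921 -1.9507] [-0.0153 -0.0492  0.0708]
```

View pics/c6.png

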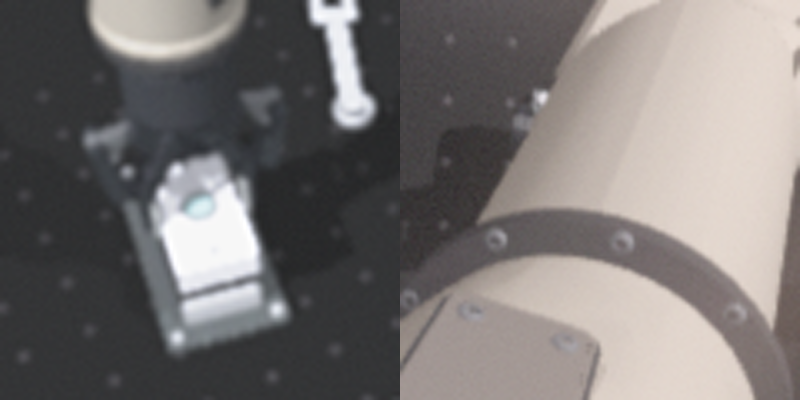

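The carrier is held over the stage. In the scene crop its window is at (202,205) and its front edge runs about (181,292)–(262,272), with the lip just below at (183,310)–(262,290). I'll check lateral alignment by comparing measured pixels with where those points should project.

Run:
```python
from h import *
a=np.radians(-8.5);X=np.array([np.cos(a),np.sin(a),0]);Y=np.array([-np.sin(a),np.cos(a),0]);Z=np.array([0,0,1.])
cr=lambda p:(np.array(p)-[155,140]+.4)*4
tcp=np.array([.540,-.202,.0753]);bot=tcp-[0,0,.022]
seat=np.array([.5243,-.2003,0])
for n,(u,v,w) in {"front top L":(55,-28,22),"front top R":(55,28,22),"front bot L":(55,-28,0),"front bot R":(55,28,0),"window":(0,0,22)}.items():
    print(n,cr(proj("scene",bot+(X*u+Y*v+Z*w)/1e3)))
for n,(u,v,w) in {"lip inner top L":(55,-28,23),"R":(55,28,23),"lip outer top L":(63,-28,23),"oR":(63,28,23),"base L":(81,-45,6),"base R":(81,45,6)}.items():
    print(n,cr(proj("scene",seat+(X*u+Y*v+Z*w)/1e3)))
s=np.load("pics/s6.npy")
o=cv2.resize(s[175:230,185:235],(720,792),interpolation=2)[180:]
cv2.imwrite("pics/c7.png",cv2.resize(s[185:230,190:235],(600,600),interpolation=2))
```

```text
front top L [182.0099 270.153 ]
front top R [260.2164 249.0702]
front bot L [185.4497 290.0145]
front bot R [262.3978 269.0288]
window [201.2958 203.7389]
lip inner top L [183.7362 300.1707]
R [258.395  279.6999]
lip outer top L [186.4652 308.465 ]
oR [261.4476 287.8029]
base L [172.1134 348.1561]
base R [292.3422 314.377 ]
```

View pics/c7.png

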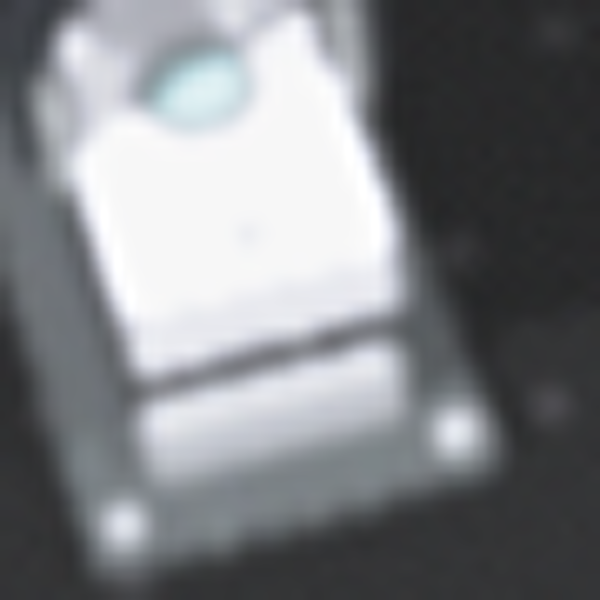

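>>> {"fn": "carry_out", "kwargs": {
  "motion": "0.0008 0.012 0 0 0 0 160; 0.0008 0.022 0 0 0 0 160; 0.0008 0.0265 0 0 0 0 160; 0.0008 0.0265 0 0 0 0 160; 0.0008 0.0265 0 0 0 0 160; 0.0008 0.0265 0.003 0 0 0 160; 0.0008 0.0265 0.006 0 0 0 160; 0.0008 0.0265 0.008 0 0 0 160; 0.0008 0.0265 0.008 0 0 0 160; 0.0008 0.0265 0.008 0 0 0 160; 0.0008 0.0265 0.008 0 0 0 160"
}}

```text
t: 11.63
eef_pos: [0.5317, -0.2006, 0.048]
orientation: [0.536, 0.462, -0.462, -0.535]
force: [-0.2, 1.0, -2.9]
gripper_width: 0.0547
```

```bash
cat >> h.py <<'E'
def st(seat=(.5243,-.2003)):
    o=observe();a=np.radians(-8.5);X=np.array([np.cos(a),np.sin(a)]);Y=np.array([-np.sin(a),np.cos(a)])
    d=o["eef_pos"][:2]-seat;f=o["force"];R=Ro.from_quat(o["orientation"]).as_matrix()
    print("t %.2f stage x %.2f y %.2f mm z %.2f"%(o["t"],d@X*1e3,d@Y*1e3,o["eef_pos"][2]*1e3),"F x %.1f y %.1f z %.1f"%(f[:2]@X,f[:2]@Y,f[2]),"jaw",np.degrees(np.arctan2(R[1,0],R[0,0])),"tilt",np.degrees(R[2,[0,2]]),"w",o["gripper_width"])
E
python3 -c "
from h import *
st()"
```

```text
t 11.63 stage x 7.35 y 0.82 mm z 48.01 F x -0.3 y 0.9 z -2.9 jaw 81.54116427751183 tilt [-0.0005 -0.0208] w 0.054674820828823266
```

>>> {"fn": "carry_out", "kwargs": {
  "motion": "0 0 0.002 0 0 0 160; 0 0 0.004 0 0 0 160; 0 0 0.005 0 0 0 160; 0 0 0.005 0 0 0 160; 0 0 0.005 0 0 0 160"
}}

```text
t: 12.05
eef_pos: [0.5269, -0.1999, 0.048]
orientation: [0.536, 0.462, -0.462, -0.535]
force: [3.4, 0.5, -3.2]
gripper_width: 0.055
```

```bash
python3 -c "
from h import *
st()
s=get_image('scene')[:,:,::-1]
cv2.imwrite('pics/c8.png',cv2.resize(s[185:230,190:235],(600,600),interpolation=2))"
```

```text
t 12.05 stage x 2.50 y 0.83 mm z 47.97 F x 3.3 y 1.0 z -3.2 jaw 81.54676795122157 tilt [-0.0048 -0.0354] w 0.05502654528241925
```

View pics/c8.png

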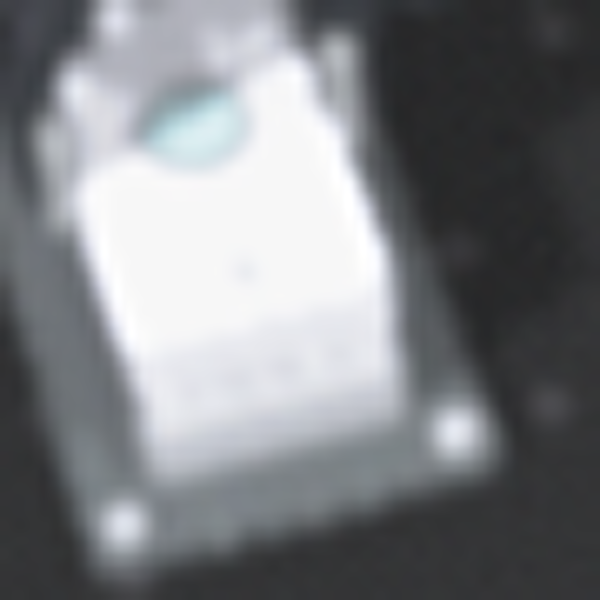

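The carrier's side edges line up with the lip's: left (140,390)→(150,475), right (393,330)→(402,420). The pin is being pushed at about 3.5 N. I'll creep to its stop.

>>> {"fn": "carry_out", "kwargs": {
  "motion": "0 0 0.001 0 0 0 160; 0 0 0.002 0 0 0 160; 0 0 0.002 0 0 0 160; 0 0 0.002 0 0 0 160; 0 0 0.002 0 0 0 160"
}}

```text
t: 12.52
eef_pos: [0.5247, -0.1996, 0.0479]
orientation: [0.536, 0.462, -0.462, -0.535]
force: [3.8, 0.1, -1.6]
gripper_width: 0.0546
```

```bash
python3 -c "
from h import *
st()"
```

```text
t 12.52 stage x 0.31 y 0.80 mm z 47.90 F x 3.8 y 0.7 z -1.6 jaw 81.54127564688675 tilt [-0.0023 -0.0114] w 0.054581005870223714
```

>>> {"fn": "carry_out", "kwargs": {
  "motion": "0 0 0.0005 0 0 0 160; 0 0 0.001 0 0 0 160; 0 0 0.001 0 0 0 160; 0 0 0.001 0 0 0 160"
}}

```text
t: 12.85
eef_pos: [0.5236, -0.1994, 0.0479]
orientation: [0.536, 0.462, -0.462, -0.535]
force: [4.3, -0.0, -1.9]
gripper_width: 0.0547
```

```bash
python3 -c "
from h import *
st()"
```

```text
t 12.85 stage x -0.79 y 0.83 mm z 47.85 F x 4.2 y 0.6 z -1.9 jaw 81.54497280329423 tilt [-0.001  -0.0015] w 0.05471170407582642
```

>>> {"fn": "carry_out", "kwargs": {
  "motion": "0 0 0.0007 0 0 0 160; 0 0 0.0007 0 0 0 160; 0 0 0.0007 0 0 0 160; 0 0 0.0007 0 0 0 160"
}}

```text
t: 13.18
eef_pos: [0.523, -0.1993, 0.0479]
orientation: [0.536, 0.462, -0.462, -0.535]
force: [4.2, 0.2, -2.0]
gripper_width: 0.0546
```

```bash
python3 -c "
from h import *
st()"
```

```text
t 13.18 stage x -1.44 y 0.82 mm z 47.86 F x 4.1 y 0.8 z -2.0 jaw 81.54513722271922 tilt [-0.0027 -0.0038] w 0.05463297485228024
```

>>> {"fn": "carry_out", "kwargs": {
  "motion": "0 0 0.0005 0 0 0 160; 0 0 0.0005 0 0 0 160; 0 0 0.0005 0 0 0 160"
}}

```text
t: 13.43
eef_pos: [0.5225, -0.1992, 0.0478]
orientation: [0.536, 0.462, -0.462, -0.536]
force: [4.8, 0.1, -1.5]
gripper_width: 0.0544
```

```bash
python3 -c "
from h import *
st()"
```

```text
t 13.43 stage x -1.98 y 0.82 mm z 47.84 F x 4.8 y 0.8 z -1.5 jaw 81.54065511581834 tilt [-0.0008 -0.0017] w 0.05438293699929518
```

>>> {"fn": "carry_out", "kwargs": {
  "motion": "0 0 0.0006 0 0 0 160; 0 0 0.0006 0 0 0 160; 0 0 0.0006 0 0 0 160"
}}

```text
t: 13.68
eef_pos: [0.5221, -0.1992, 0.0479]
orientation: [0.536, 0.462, -0.462, -0.535]
force: [6.1, 0.1, -2.2]
gripper_width: 0.0545
```

```bash
python3 -c "
from h import *
st()"
```

```text
t 13.68 stage x -2.34 y 0.80 mm z 47.93 F x 6.1 y 1.0 z -2.2 jaw 81.54606080518427 tilt [-0.0073 -0.0311] w 0.05448396359118162
```

>>> {"fn": "carry_out", "kwargs": {
  "motion": "0 0 0.0005 0 0 0 160; 0 0 0.0005 0 0 0 160; 0 0 0.0005 0 0 0 160"
}}

```text
t: 13.93
eef_pos: [0.522, -0.1991, 0.0481]
orientation: [0.536, 0.462, -0.462, -0.535]
force: [7.0, -0.8, -2.9]
gripper_width: 0.0547
```

```bash
python3 -c "
from h import *
st()"
```

```text
t 13.93 stage x -2.42 y 0.81 mm z 48.06 F x 7.1 y 0.2 z -2.9 jaw 81.5477252255987 tilt [-0.0119 -0.0755] w 0.05470463620446335
```

The pin's stop is reached: the force climbs while the position stays. Backing off a little and lowering.

>>> {"fn": "carry_out", "kwargs": {
  "motion": "0 0 -0.0009 0 0 0 160; 0 0.001 -0.0009 0 0 0 160; 0 0.0025 -0.0009 0 0 0 160; 0 0.004 -0.0009 0 0 0 160; 0 0.0055 -0.0009 0 0 0 160; 0 0.007 -0.0009 0 0 0 160; 0 0.008 -0.0009 0 0 0 160; 0 0.008 -0.0009 0 0 0 160; 0 0.008 -0.0009 0 0 0 160"
}}

```text
t: 14.68
eef_pos: [0.5221, -0.1992, 0.0397]
orientation: [-0.535, -0.462, 0.462, 0.536]
force: [4.3, -1.1, -0.9]
gripper_width: 0.0546
```

```bash
python3 -c "
from h import *
st()"
```

```text
t 14.68 stage x -2.30 y 0.74 mm z 39.70 F x 4.4 y -0.5 z -0.9 jaw 81.53467797635535 tilt [-0.004   0.0138] w 0.054559687202731834
```

>>> {"fn": "carry_out", "kwargs": {
  "motion": "0 0.0008 0 0 0 0 160; 0 0.0016 0 0 0 0 160; 0 0.0022 0 0 0 0 160; 0 0.0022 0 0 0 0 160; 0 0.0022 0 0 0 0 160"
}}

```text
t: 15.1
eef_pos: [0.5222, -0.1992, 0.038]
orientation: [-0.536, -0.462, 0.462, 0.536]
force: [1.5, 0.5, 9.6]
gripper_width: 0.0546
```

```bash
python3 -c "
from h import *
st()"
```

```text
t 15.10 stage x -2.22 y 0.76 mm z 37.99 F x 1.4 y 0.8 z 9.6 jaw 81.53470997193958 tilt [ 0.0112 -0.0038] w 0.05457991180569936
```

It touches the pad at exactly the expected height, with 9.6 N on the tool. Releasing and withdrawing.

>>> {"fn": "carry_out", "kwargs": {
  "motion": "0 0 0 0 0 0 100; 0 0 0 0 0 0 60; 0 0 0 0 0 0 0; 0 0 0 0 0 0 0; 0 0 0 0 0 0 0; 0 -0.01 0 0 0 0 0; 0 -0.03 0 0 0 0 0; 0 -0.06 0 0 0 0 0; 0 -0.1 0 0 0 0 0; 0 -0.14 0 0 0 0 0; 0.03 -0.16 0 0 0 0 0; 0.06 -0.16 0 0 0 0 0"
}}

```text
t: 16.1
eef_pos: [0.5327, -0.1413, 0.2031]
orientation: [0.538, 0.462, -0.459, -0.535]
force: [1.7, 0.7, -0.0]
gripper_width: 0.0857
```

>>> {"fn": "carry_out", "kwargs": {
  "motion": "0.04 0 0 0 0 0 0; 0.08 0 0 0 0 0 0; 0.12 0 0 0 0 0 0; 0.16 0 0 0 0 0 0; 0.2 0 0 0 0 0 0; 0.24 0 0 0 0 0 0; 0.24 0 0 0 0 0 0; 0.24 0 0 0 0 0 0"
}}

```text
t: 16.77
eef_pos: [0.5662, 0.1001, 0.1979]
orientation: [-0.534, -0.463, 0.463, 0.535]
force: [-0.5, -1.0, -0.1]
gripper_width: 0.0852
```

Run:
```python
from h import *
st()
s=get_image("scene")[:,:,::-1];t=get_image("top")[:,:,::-1]
np.save("pics/s9.npy",s);np.save("pics/t9.npy",t)
o=np.hstack([cv2.resize(s[165:240,170:245],(400,400),interpolation=2),cv2.resize(t[170:260,280:370],(400,400),interpolation=2)])
cv2.imwrite("pics/c9.png",o)
```

```text
t 16.77 stage x -3.01 y 303.31 mm z 197.94 F x -0.3 y -1.1 z -0.1 jaw 81.77793888341921 tilt [0.0043 0.0144] w 0.08524428451990088
```

View pics/c9.png

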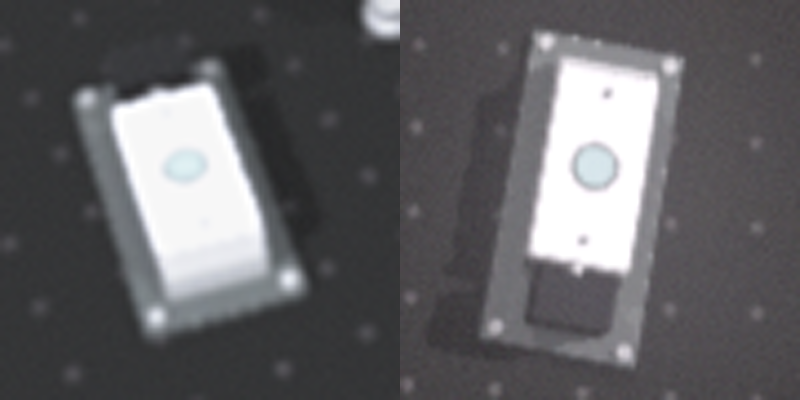

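The carrier is seated between pin and lip: window at (185,165) in the scene crop and (595,166) in the top crop, pin tip just visible at (578,268). A numeric check against the seat follows.

Run:
```python
from h import *
ps=(170+185*75/400-.4,165+165*75/400-.4);pt=(280+195*.225-.4,170+166*.225-.4)
print("window tri",tri(ps,pt))
a=np.radians(-8.5);X=np.array([np.cos(a),np.sin(a)]);Y=np.array([-np.sin(a),np.cos(a)])
p=plane("top",pt,.038)[:2]-plane("top",(322.4,208.4),.016)[:2];print("top vs seat mm",p@X*1e3,p@Y*1e3)
p=plane("scene",ps,.038)[:2]-plane("scene",(204.9,200.6),.016)[:2];print("scene",p@X*1e3,p@Y*1e3)
# yaw from fitted side edges, top
t=np.load("pics/t9.npy");g=cv2.resize(t[170:260,280:370].min(2),None,fx=8,fy=8,interpolation=2)
k=max(cv2.findContours((g>165).astype(np.uint8),0,2)[0],key=cv2.contourArea)
b=[plane("top",(q+.5)/8-.5+[280,170],.038)[:2] for q in cv2.boxPoints(cv2.minAreaRect(k))]
for i in range(4):d=b[(i+1)%4]-b[i];print(np.linalg.norm(d)*1e3,np.degrees(np.arctan2(d[1],d[0])))
# change of others: rack area & rest before/after
t0=np.load("pics/top0.npy");d=np.abs(t.astype(int)[:,:,::-1]-t0).max(2)>60
n,l,s,c=cv2.connectedComponentsWithStats(d.astype(np.uint8))
print([x.tolist() for x in s[1:] if x[4]>15])
for q in[(50,28,-22),(50,-28,-22)]:pass
s0=np.load("pics/scene0.npy");s9=np.load("pics/s9.npy")[:,:,::-1]
d=np.abs(s9.astype(int)-s0).max(2)>60
print([x.tolist() for x in cv2.connectedComponentsWithStats(d.astype(np.uint8))[2][1:] if x[4]>15])
```

```text
window tri (array([ 0.5243, -0.2007,  0.0368]), np.float64(0.0014385775132490983))
top vs seat mm 0.20016635560084034 0.7541930518400467
scene -0.9210999146498251 0.6301514466357544
123.32358972774509 -8.189516908908034
60.593206564347746 -97.06135859309911
123.11977231807752 171.13289414911438
59.14216253593732 83.17216920667954
[[72, 68, 137, 218, 16179], [178, 167, 12, 27, 143], [137, 172, 14, 28, 125], [309, 186, 29, 45, 947], [304, 201, 3, 13, 17], [0, 204, 29, 66, 1267], [301, 218, 3, 15, 19], [241, 243, 9, 22, 22], [35, 284, 161, 100, 11876], [14, 346, 68, 38, 1817]]
[[203, 0, 13, 27, 170], [217, 0, 10, 16, 100], [272, 0, 22, 33, 266], [286, 0, 43, 39, 952], [358, 0, 43, 27, 632], [318, 7, 26, 23, 247], [345, 15, 6, 10, 34], [162, 20, 22, 35, 456], [216, 20, 7, 37, 171], [184, 22, 22, 36, 400], [362, 22, 4, 8, 26], [390, 23, 54, 31, 778], [290, 27, 56, 56, 1819], [201, 47, 9, 6, 28], [437, 51, 9, 14, 62], [199, 59, 5, 6, 26], [367, 68, 46, 53, 1351], [298, 85, 18, 4, 43], [281, 105, 4, 6, 17], [318, 118, 4, 12, 34], [281, 124, 10, 11, 71], [302, 143, 23, 37, 448], [191, 180, 29, 36, 668]]
```

```bash
python3 -c "
from rig import *
print(close_job(),observe()['t'])"
```

```text
the job is handed in; nothing more can be done
the job is handed in; nothing more can be done
```

The large carrier is on the stage, and I handed the job in at about 17 s of the 61 s allowed; no verdict came back. I lifted it from its slot, stood it on the bare board and toppled it flat with closed fingers. I then gripped it across its 56 mm width and pushed the pin to its stop with the carrier's end. From there I lowered it onto the pad, let go and backed away.

**Last checks:**
- **Position:** the carrier's centre is within about 1 mm of the seat along the stage and 0.7 mm across it in both views.
- **Height and yaw:** its top measured 36.8 mm against 38 mm expected. Its yaw was −8.2° to −8.9° by the long edges (the less reliable short edges gave about −7°), against −8.5° for the stage.
- **Pin:** its travel can't be read directly. That it is held pressed follows from the carrier's position and height, and from the stop felt before lowering.
- **Other objects:** the scene view shows no change to anything else on the board. The top view has one thin difference near the wrench, which I took to be the arm's shadow because the scene view shows no change there. The arm covered part of the top view.
- **Disagreement:** the two cameras differed by 1–2 mm throughout, which is within the stated calibration. I settled the final fit by the force on the tool and by lining the carrier's edges up with the lip.

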